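Pull a slipped friction disc into line with a tapered drift pin

ROBOT

A 6-joint arm with a two-finger parallel gripper is mounted at the origin on a cart in front of the work surface, level with it; the furniture and walls round the work are solid. World frame = base frame: x ahead of the robot, y to its left, z up, the work surface at z = 0. Lengths are in m, angles in rad, forces in N, time in s.
With the tool pointing down it reaches from about 0.35 to 0.975 m from the base axis. Payload 4.9 kg.
Tool frame: the origin (TCP) lies on the front face of the gripper's body, between the roots of the fingers; the fingertips stand ctrl.finger_overhang ahead of it and the grasp point (between the pads) lies 54 mm ahead of it (ctrl.finger_overhang is the distance from the TCP to the fingertips, in m); z points along the fingers, y is the line along which they close (so a half turn about z gives the same grasp; the last joint's range is limited). The gripper opens to 85 mm and grips with 20 to 120 N. Pads are 22 mm wide; open, the fingers measure 114 mm over their backs; the gripper's body (76 mm by 85 mm) begins 54 mm behind the grasp point. The pads swing forward as they close: fully open they stand 13 mm farther back than shut.
Start: joints at [1.02, 0.053, 1.613, -0, 1.476, -0.119], TCP at [0.262, 0.568, 0.304] pointing down, gripper open.
Joint ranges: [-3.01, 3.01], [-1.01, 2.22], [0.06, 2.58], [-1.02, 4.17], [0.09, 2.62], [-3.14, 3.14]. Speed limits (rad/s): [2.57, 2.57, 3.14, 3.14, 3.14, 3.14].

INTERFACE

Orientations are given as a rotation vector (axis times angle).
In Python, from station import ctrl, vision gives the robot as it stands. The module is installed in compiled form; this text tells all that it offers.
- The arm moves only by the tool drive_tool, never from a script. Its argument "rows" is a list of rows, each a list of 2 entries, a list of its own where there are three numbers: the shift along the tool's x, y, z in m, then the turn about the tool's z in rad. A call has 1 to 10 rows; each row shifts and turns the commanded pose from where the row before left it, along the tool's axes as they then stand; what a row does not reach is not made up. A row lasts 1/10 s, in which the tool goes at most 50 mm and 8.59 degrees, less where a joint would pass 70% of its speed; a pose out of reach is approached as far as the arm can. A call with a gripper value outside its range is refused whole. "jaw" is the closure, from 0 (fully open) to 1 (shut), set as the call begins (left out, the last holds). The fingers move at their own pace and stop on an object; "grip_force" is the grip in N (left out, the last holds). Time passes only in rows, so rows that do not move let the fingers close. It gives the time, the measured TCP pose, the force, the opening and the grip force at its end, in the units of the state.
- ctrl.get_obs(): the state, without advancing time (a new reading comes with each control period).
- vision.get_image(name): name is "scene" or "side" or "wrist"; returns a dict with "image" (480x640x3 uint8, blue, green, red), "vertical_fov" (degrees; the focal length in pixels is half the picture's height over the tangent of half this angle, whatever the lens; pixels are square), "cx", "cy" (the principal point, pixels), "dist_coeffs" ([k1, k2, p1, p2, k3] as OpenCV has them; the pictures are not rectified), "R" (3x3) and "t" (3): a world point X has camera coordinates R X + t. Camera axes: x right, y down, z forward; pixel columns grow to the right and rows downward; lengths in m; the calibration is good to about 2 mm. A picture is of the moment at which its call begins. There is no depth.
- ctrl.finish_job(): hands the job in; it is judged then, once.
The state is a dict: "t": time; "q": joint angles; "dq": joint speeds; "effort": joint torques, N m; "tool_pos": TCP position; "tool_rot": TCP orientation; "contact_force": force on the tool from outside, world axes, zero at the start; "wrist_torque": the same for the moment, N m; "opening": finger opening in m; "grip_force": force on a finger pad.
Only numpy, scipy, OpenCV 4.12 (cv2) and the standard library are available. Lean on these libraries where they do the work, as an engineer would, in place of code of your own. Each camera call takes 0.05 s, during which the arm holds its last target. There are 200 camera calls.

TASK

The friction disc sandwiched in the display stand's swivel foot has slipped, so its hole no longer lines up with the holes in the plates above and below. Take the red-headed tapered drift pin from its wooden rest, feel its thin nose through the blue plate's hole into the disc's hidden hole, and drive it down to pull the holes into line until the pin stands upright with its collar flush on the blue plate; then let go. Never force it: keep the pin from pressing on the foot with more than about 40 N, and do not disturb the jar, capacitor and heat sink beside the foot.

Things in the scene. Friction and masses are not known exactly. Their poses are not given: they have to be found in the camera images.
- swivel_foot: Swivel foot of a display stand, fixed on the bench. Origin under its middle on the bench, z up. Foot slab 150 x 126 x 5 mm; on four posts two plates 116 (x) x 100 (y) mm: grey lower plate (z 35 to 43 mm) and blue upper plate (z 52 to 58 mm), each with a fixed 20 mm hole on the origin's vertical axis. Four bolt heads rise 5 mm over the blue plate at x +-48, y +-40 mm.
- disc_level (a point): Fixed point on the foot's axis, level with the top of the brass friction disc that lies between the plates: 51 mm above the bench, 7 mm below foot_hole. The disc (72 mm diameter, 7 mm thick, 20 mm hole) has slipped 10.5 to 12 mm off this axis in any direction; where is not reported. It slides sideways any way against about 4 N of friction and stays where it is left.
- foot_hole (a point): Centre of the 20 mm hole in the blue upper plate, level with the plate's top face, 58 mm above the bench; z up, x and y as the foot's.
- taper_pin: Steel drift pin, about 140 g, 84 mm long, at first upright in its rest. Origin at the nose's tip, z up along the pin. From the tip up: nose 11 mm long, 5 mm across at the flat tip, widening to 6 mm; taper 24 mm long up to 18.6 mm; straight shank 15 mm long, 18.6 mm across; collar 28 mm across, 4 mm thick (50 to 54 mm); red square head 16 x 16 mm (54 to 84 mm).
- pin_head (a point): Centre of the pin's red square head, 69 mm above its tip and 15 mm above the collar's top; x and y square to the flats, z up along the pin. Grasp here, across two opposite flats (16 mm).
- pin_seat (a point): Centre of the underside of the pin's collar, 50 mm above the tip, z up along the pin. It meets foot_hole when the pin is fully home.
- pin_rest: Fixed wooden rest for the pin, 58 x 58 x 55 mm with a 72 mm foot, with an upright 21 mm through hole in the middle; the pin's collar rests on its top. Origin under its middle on the bench.
- flux_jar: Bystander: loose jar with yellow lid, 48 mm diameter, 31 mm tall, behind the foot. Origin under its middle.
- cap_big: Bystander: loose upright dark-blue capacitor, 25 mm diameter, 35 mm tall, behind the foot. Origin under its middle.
- heat_sink: Bystander: loose finned heat sink 30 x 45 x 22 mm, to the right of the foot. Origin under its middle.
There are look-alikes about, which are no part of the job. Of the things shaped like the taper_pin, the steel one is meant. There is more than one size of the swivel_foot; the one meant has the size given above.

How it is judged:
On the way, in this order (a step that is already met when the one before it is completed fails the run):
1. the pin is lifted clear of its rest (height (world z) of pin_seat above 0.085 m), for 0.1 s.
2. the pin's nose has gone through the blue plate and into the disc's hole (tip at least 10 mm below the blue plate's top, within its hole) (z of taper_pin in the frame of foot_hole below -0.01 m and horizontal distance between taper_pin and foot_hole below 0.01 m), for 0.1 s.
At the end, for the whole second after the job is handed in: The pin stands in the foot at rest, upright within 0.06 rad, its collar's underside within 2 mm sideways of the blue plate's hole centre and no more than 1.5 mm above the plate, so that its shank holds all three holes in line (horizontal distance between pin_seat and foot_hole below 0.002 m and z of pin_seat in the frame of foot_hole between -0.003 and 0.0015 m and angle between pin_seat's own z axis and vertical below 0.06 rad and linear speed of taper_pin below 0.01 m/s); the robot touches nothing.
It fails at once if the pin presses on the foot or its disc with more than 40 N (contact force between taper_pin and swivel_foot above 40 N).
It fails at once if the flux jar beside the foot is moved by more than 20 mm (distance of flux_jar from where it was at the start of the episode above 0.02 m).
It fails at once if the blue capacitor beside the foot is moved by more than 20 mm (distance of cap_big from where it was at the start of the episode above 0.02 m).
It fails at once if the heat sink beside the foot is moved by more than 20 mm (distance of heat_sink from where it was at the start of the episode above 0.02 m).
It also fails if it takes over 54 s, if anything falls off the work surface, if the arm or the gripper's body presses on something with over 40 N, if the wrist force passes 120 N, or if a joint passes its speed limit or range.

## Working session

There is one attempt and no reset: what is moved stays moved. The work goes in short steps, Python scripts to look and compute and a tool call to move; the robot and the scene stay as the last step left them, time stands still between calls to the robot, and variables do not carry over. Pictures are saved under pics/ and viewed, at most 10 in all, crops included, and the job is handed in when it is done.

Besides the shell and the picture viewer there is one more tool, called after "Emit:" as name(argument=value, ...), one argument or row to a line, values as JSON. drive_tool: Moves the arm, as the interface text tells. Its arguments: {"type":"object","properties":{"rows":{"type":"array","items":{"type":"array"}},"jaw":{"type":"number"},"grip_force":{"type":"number"}},"required":["rows"]}

```bash
mkdir -p pics; cat > h.py <<'E'
import numpy as np,cv2
from station import ctrl,vision
def K(d):
    h=d["image"].shape[0]; f=h/2/np.tan(np.radians(d["vertical_fov"])/2)
    return np.array([[f,0,d["cx"]],[0,f,d["cy"]],[0,0,1]])
def ray(d,uv):
    p=cv2.undistortPoints(np.array([[uv]],float),K(d),np.array(d["dist_coeffs"],float)).ravel()
    R=np.array(d["R"]);t=np.array(d["t"]); return -R.T@t, R.T@np.array([p[0],p[1],1])
def at(d,uv,z):
    o,v=ray(d,uv); return o+v*(z-o[2])/v[2]
def proj(d,X):
    return cv2.projectPoints(np.atleast_2d(np.array(X,float)),cv2.Rodrigues(np.array(d["R"],float))[0],np.array(d["t"],float),K(d),np.array(d["dist_coeffs"],float))[0].reshape(-1,2)
E
python3 - <<'E'
from h import *
import pickle
ims={n:vision.get_image(n) for n in("scene","side","wrist")}
pickle.dump(ims,open("ims0.pkl","wb"))
for n,d in ims.items(): cv2.imwrite(f"pics/{n}0.png",d["image"]); print(n,d["vertical_fov"],-np.array(d["R"]).T@d["t"])
print(ctrl.get_obs(),ctrl.finger_overhang)
E
```

```text
scene 43.78054382986971 [0.09336882 0.26964624 0.72974012]
side 49.47183332053281 [0.60866305 0.78941402 0.44464353]
wrist 59.42317990406112 [0.20249145 0.59477072 0.37222484]
{'t': 0.15, 'q': array([ 1.01999962e+00,  5.32202209e-02,  1.61396667e+00, -1.77121893e-05,
        1.47601528e+00, -1.18995009e-01]), 'dq': array([-1.94757903e-05, -2.24950338e-03, -5.17121924e-03,  2.48426626e-04,
        3.78041468e-04,  1.06642002e-03]), 'effort': array([ 9.28517111e-04, -3.94240201e+01, -3.70722735e+01, -6.88527439e-05,
        4.61484320e-03,  1.22859819e-05]), 'tool_pos': array([0.26137263, 0.56731591, 0.30294317]), 'tool_rot': array([-6.72902830e-01, -3.06815604e+00,  2.39647912e-03]), 'contact_force': array([-0.13824623,  0.19765763,  0.21637237]), 'wrist_torque': array([-0.05253282, -0.01947183, -0.00779611]), 'grip_force': 0.0, 'opening': 0.08552386260783088} 0.0726
```

View pics/scene0.png

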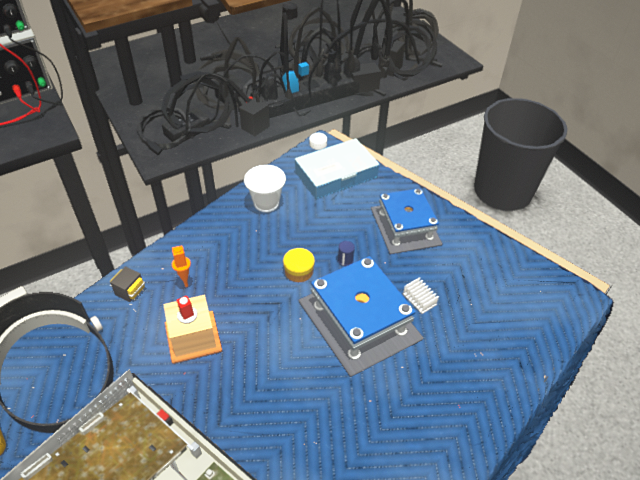

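View pics/side0.png

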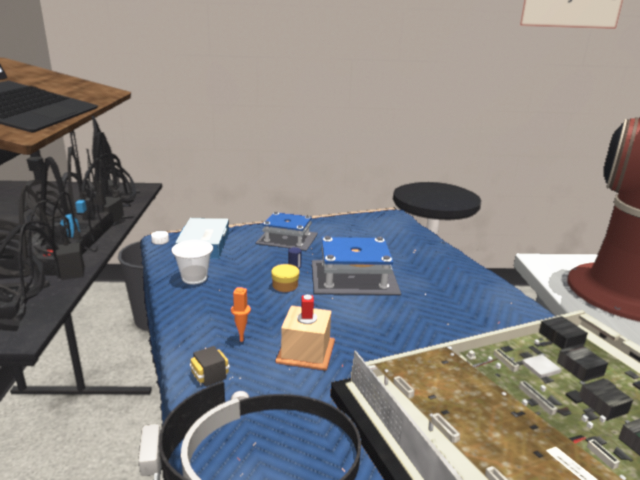

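The red-headed pin stands in its wooden rest at scene (185,305). Its look-alike is the all-orange pin at (181,265). The foot I want is the large one with its hole at (362,298), and its look-alike is the small foot at (409,210). The neighbours are the jar (299,263), capacitor (346,252) and heat sink (421,295). Next I check the choice in a close crop and measure.

```bash
python3 - <<'E'
from h import *
import pickle
ims=pickle.load(open("ims0.pkl","rb"))
d=ims["scene"]; s=ims["side"]
a=cv2.resize(d["image"][280:365,150:235],None,fx=4.7,fy=4.7,interpolation=2)
b=cv2.resize(d["image"][250:350,300:430],None,fx=3.07,fy=4,interpolation=2)
b=cv2.resize(d["image"][250:350,300:430],None,fx=3.05,fy=3.05,interpolation=2)
c=np.zeros((400,800,3),np.uint8); c[:min(400,a.shape[0]),:a.shape[1]]=a[:400]; c[:b.shape[0],402:402+b.shape[1]]=b[:, :398]
cv2.imwrite("pics/crop1.png",c)
def tri(u1,u2):
    o1,v1=ray(d,u1);o2,v2=ray(s,u2)
    A=np.c_[v1,-v2]; k=np.linalg.lstsq(A,o2-o1,rcond=None)[0]
    p,q=o1+v1*k[0],o2+v2*k[1]; return (p+q)/2,np.linalg.norm(p-q)
print("head",tri((184.5,307),(307.5,308)), at(d,(184.5,299),.089))
print("hole",at(d,(362,298),.058))
bolts=[at(d,p,.063) for p in [(320,283),(367,263),(407,304),(359,333)]]
print(bolts,np.mean(bolts,0))
sb=[at(s,p,.063) for p in [(328,243),(382,242),(387,263),(325,264)]]
print("side",sb)
E
```

```text
head (array([0.58397191, 0.1800209 , 0.07251668]), np.float64(0.0001953343824225875)) [0.58375838 0.17739027 0.089     ]
hole [ 0.48747045 -0.04368888  0.058     ]
[array([ 0.5359926 , -0.00387112,  0.063     ]), array([ 0.5341991 , -0.08218248,  0.063     ]), array([ 0.4451453 , -0.08997983,  0.063     ]), array([ 0.43799298, -0.00653266,  0.063     ])] [ 0.4883325  -0.04564152  0.063     ]
side [array([ 0.54121205, -0.05770696,  0.063     ]), array([ 0.44295328, -0.06516621,  0.063     ]), array([0.44785987, 0.01997768, 0.063     ]), array([0.55124629, 0.02628498, 0.063     ])]
```

View pics/crop1.png

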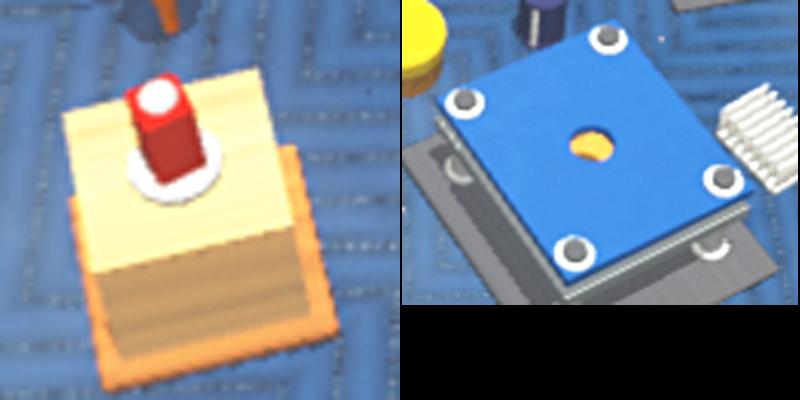

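The crop confirms a red square head over a steel collar in the wooden rest, and a large foot whose bolts measure about 96 x 80 mm, so it is the right one. Brass shows in its hole. I look into the hole from above with the wrist camera first.

```bash
cat >> h.py <<'E'
from scipy.spatial.transform import Rotation as Ro
def delta(T,yaw=None):
    """tool-axis shift to world TCP target, plus state"""
    o=ctrl.get_obs(); R=Ro.from_rotvec(o["tool_rot"]).as_matrix()
    return R.T@(np.array(T)-o["tool_pos"]),o,R
E
python3 - <<'E'
from h import *
import pickle
ims=pickle.load(open("ims0.pkl","rb"))
d=ims["scene"]
q=[at(d,(150+a/4.7,280+b/4.7),.055)[:2] for a,b in [(65,115),(260,70),(290,225),(95,270)]]
print(np.round(q,4),np.mean(q,0))
w=ims["wrist"]
dl,o,R=delta([0.487,-0.044,.18]); print(R)
Rc=np.array(w["R"]);c=-Rc.T@w["t"]; print("cam in tool",R.T@(c-o["tool_pos"]),"fwd in tool",R.T@Rc[2],"right",R.T@Rc[0])
off=c-o["tool_pos"]
T=np.array([0.487,-0.044,0]);T[:2]-=off[:2];T[2]=.18
print(T,delta(T)[0])
E
```

```text
[[0.6151 0.2012]
 [0.6021 0.1442]
 [0.5467 0.1587]
 [0.5597 0.2132]] [0.58090188 0.17931293]
[[-9.08213836e-01  4.18505607e-01 -8.27341868e-04]
 [ 4.18506389e-01  9.08212803e-01 -1.38071023e-03]
 [ 1.73567502e-04 -1.60022799e-03 -9.99998705e-01]]
cam in tool [ 0.06497874  0.00018185 -0.06927077] fwd in tool [-2.60993243e-01  9.24460390e-04  9.65340185e-01] right [ 2.32857566e-04  9.99999573e-01 -8.94695732e-04]
[ 0.54588118 -0.07145482  0.18      ] [-0.52574557 -0.46087459  0.12358958]
```

Emit:
drive_tool(
  rows=[
    [[-0.026, -0.023, 0], 0],
    [[-0.026, -0.023, 0], 0],
    [[-0.026, -0.023, 0], 0],
    [[-0.026, -0.023, 0], 0],
    [[-0.026, -0.023, 0], 0],
    [[-0.026, -0.023, 0], 0],
    [[-0.026, -0.023, 0], 0],
    [[-0.026, -0.023, 0], 0],
    [[-0.026, -0.023, 0], 0],
    [[-0.026, -0.023, 0], 0],
  ],
)

```text
t: 1.15
tool_pos: [0.4016, 0.2485, 0.3036]
tool_rot: [-0.673, -3.069, 0.0]
contact_force: [-0.0, -0.4, -0.4]
opening: 0.0854
grip_force: 0.0
```

Emit:
drive_tool(
  rows=[
    [[-0.026, -0.023, 0.012], 0],
    [[-0.026, -0.023, 0.012], 0],
    [[-0.026, -0.023, 0.012], 0],
    [[-0.026, -0.023, 0.012], 0],
    [[-0.026, -0.023, 0.012], 0],
    [[-0.026, -0.023, 0.012], 0],
    [[-0.026, -0.023, 0.012], 0],
    [[-0.026, -0.023, 0.012], 0],
    [[-0.026, -0.023, 0.012], 0],
    [[-0.026, -0.023, 0.012], 0],
  ],
)

```text
t: 2.15
tool_pos: [0.5415, -0.0692, 0.1831]
tool_rot: [-0.673, -3.068, -0.0]
contact_force: [0.4, -0.1, -1.0]
opening: 0.0855
grip_force: 0.0
```

Emit:
drive_tool(
  rows=[
    [[0, 0, 0], 0],
    [[0, 0, 0], 0],
  ],
)

```text
t: 2.35
tool_pos: [0.541, -0.068, 0.1832]
tool_rot: [-0.675, -3.066, -0.001]
contact_force: [-0.2, -1.2, 0.4]
opening: 0.0856
grip_force: 0.0
```

```bash
python3 - <<'E'
from h import *
import pickle
d=vision.get_image("wrist");pickle.dump((d,ctrl.get_obs()),open("w1.pkl","wb"))
print(ctrl.get_obs()["tool_pos"],-np.array(d["R"]).T@d["t"])
u,v=proj(d,[.487,-.044,.058])[0]; print(u,v)
cv2.circle
x0=int(max(0,min(u-110,420)));y0=int(max(0,min(v-110,260)))
a=cv2.resize(d["image"][y0:y0+220,x0:x0+220],(600,600),interpolation=2)
print(x0,y0)
cv2.imwrite("pics/w1.png",a)
E
```

```text
[ 0.54101274 -0.06743527  0.183711  ] [ 0.48219754 -0.04063646  0.25275572]
315.488337906216 145.99755296004014
205 35
```

View pics/w1.png

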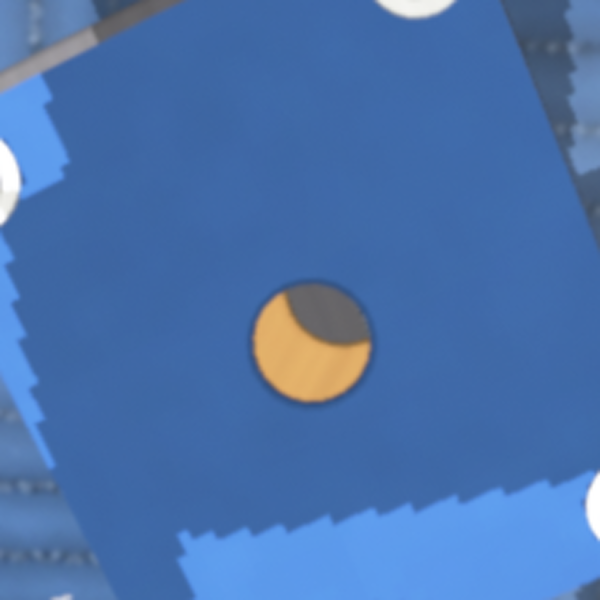

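The hole is at crop (312,343), which is about (319,161) in the full wrist picture. It is mostly brass, and the disc's hole shows as a grey lens at its upper right, around crop (330,313). I fit both circles to get positions.

```bash
python3 - <<'E'
from h import *
import pickle
from scipy.optimize import least_squares
d,o=pickle.load(open("w1.pkl","rb")); im=d["image"]; hsv=cv2.cvtColor(im,cv2.COLOR_BGR2HSV)
brass=((hsv[...,0]<30)&(hsv[...,1]>80)&(hsv[...,2]>100)).astype(np.uint8)
grey=(hsv[...,1]<60).astype(np.uint8)
m=np.zeros_like(brass);cv2.circle(m,(319,161),24,1,-1)
hole=(brass|grey)&m
def pts(mask):
    c=max(cv2.findContours(mask,0,cv2.CHAIN_APPROX_NONE)[0],key=cv2.contourArea)[:,0].astype(float); return c
def W(p,z): return np.array([at(d,q,z)[:2] for q in p])
def fit(p,r=None):
    if r: f=lambda x:np.hypot(*(p-x[:2]).T)-r; x0=p.mean(0)
    else: f=lambda x:np.hypot(*(p-x[:2]).T)-x[2]; x0=[*p.mean(0),.01]
    s=least_squares(f,x0,x_scale=1e-3); return s.x,np.sqrt(np.mean(s.fun**2))
P=W(pts(hole),.058); c,e=fit(P); print("plate hole",c,e)
# disc hole edge: grey/brass boundary
g=grey&m; b=cv2.dilate(brass&m,np.ones((3,3),np.uint8))
gd=cv2.dilate(g,np.ones((3,3),np.uint8))
ys,xs=np.nonzero((gd&b)); p=np.c_[xs,ys].astype(float)
Q=W(p,.051); k=np.hypot(*(Q-c[:2]).T)<.0085; print(k.sum())
Q=Q[k]
f=lambda x:np.hypot(*(Q-x).T)-.010
best=min((least_squares(f,c[:2]+.012*np.array([np.cos(a),np.sin(a)])) for a in np.arange(0,6.3,.5)),key=lambda s:s.cost)
dd=best.x-c[:2]; print("disc hole",best.x,"off",dd,np.hypot(*dd),np.degrees(np.arctan2(*dd[::-1])),np.sqrt(np.mean(best.fun**2)))
# cross-check of plate centre from scene
R=Ro.from_rotvec(o["tool_rot"]).as_matrix();print("dirs in tool",R.T@np.r_[dd,0])
dl,_,_=delta([.584-.0,.179,.2]);print(dl)
E
```

```text
plate hole [ 0.49357733 -0.04550969  0.00962348] 0.0002370202431351963
77
disc hole [ 0.48709207 -0.03615011] off [-0.00648527  0.00935958] 0.011386856172288263 124.71812711221743 0.00031590253409388203
dirs in tool [9.80855558e-03 5.78382430e-03 1.03637639e-05]
[ 0.06417103  0.2417934  -0.01617433]
```

Emit:
drive_tool(
  rows=[
    [[0.008, 0.03, -0.002], 0],
    [[0.008, 0.03, -0.002], 0],
    [[0.008, 0.03, -0.002], 0],
    [[0.008, 0.03, -0.002], 0],
    [[0.008, 0.03, -0.002], 0],
    [[0.008, 0.03, -0.002], 0],
    [[0.008, 0.03, -0.002], 0],
    [[0.008, 0.03, -0.002], 0],
    [[0, 0, 0], -0.105],
    [[0, 0, 0], -0.105],
  ],
)

```text
t: 3.4
tool_pos: [0.5829, 0.1796, 0.2009]
tool_rot: [0.335, 3.123, 0.001]
contact_force: [1.2, 0.3, 0.0]
opening: 0.0854
grip_force: 0.0
```

Emit:
drive_tool(
  rows=[
    [[0, 0, 0], 0],
    [[0, 0, 0], 0],
    [[0, 0, 0], 0],
  ],
)

```text
t: 3.7
tool_pos: [0.5833, 0.1773, 0.2002]
tool_rot: [0.349, 3.122, 0.0]
contact_force: [0.2, 0.7, -0.6]
opening: 0.0855
grip_force: 0.0
```

```bash
python3 - <<'E'
from h import *
import pickle
d=vision.get_image("wrist");o=ctrl.get_obs();pickle.dump((d,o),open("w2.pkl","wb"))
print(o["tool_pos"],o["tool_rot"])
im=d["image"];hsv=cv2.cvtColor(im,cv2.COLOR_BGR2HSV)
red=(((hsv[...,0]<6)|(hsv[...,0]>172))&(hsv[...,1]>150)&(hsv[...,2]>60)).astype(np.uint8)
n,l,st,ce=cv2.connectedComponentsWithStats(red);i=1+np.argmax(st[1:,4]);print(st[i],ce[i])
x,y=ce[i];x0=int(np.clip(x-80,0,480));y0=int(np.clip(y-80,0,320))
print(x0,y0);cv2.imwrite("pics/w2.png",cv2.resize(im[y0:y0+160,x0:x0+160],(600,600),interpolation=2))
E
```

```text
[0.58342793 0.17710043 0.20013489] [3.49201332e-01 3.12185590e+00 2.58624635e-04]
[307 249  38  51 965] [324.12642487 269.80207254]
244 189
```

View pics/w2.png

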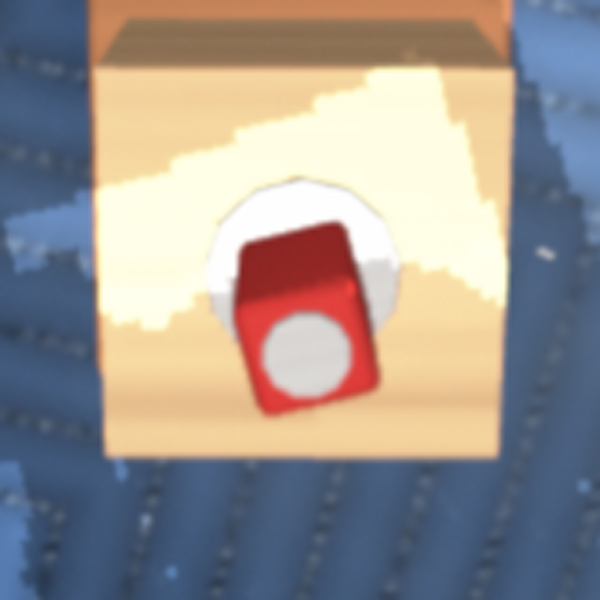

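The red head's top face is centred near crop (308,352), full-frame (326,283). The collar is centred near crop (303,272). The head's flats are turned about 15° from the rest, so I need a further turn of about -0.26 rad.

```bash
python3 - <<'E'
from h import *
import pickle
d,o=pickle.load(open("w2.pkl","rb"))
f=lambda a,b:(244+a/3.75,189+b/3.75)
cs=[at(d,f(*c),.089)[:2] for c in [(238,305),(352,283),(380,387),(268,416)]]
print("head",np.mean(cs,0),[np.hypot(*(cs[i]-cs[i-1])) for i in range(4)],"dot",at(d,f(307,355),.089))
R=Ro.from_rotvec(o["tool_rot"]).as_matrix()
for i in range(4):
    v=R.T@np.r_[cs[i]-cs[i-1],0]; print(np.degrees(np.arctan2(v[1],v[0])))
rest=np.mean([at(d,f(*c),.055)[:2] for c in [(98,67),(513,67),(500,457),(107,457)]],0);print("rest",rest)
print("collar",at(d,f(303,272),.059))
for X in (rest,np.mean(cs,0)): print(R.T@np.r_[X-o["tool_pos"][:2],0], "bias foot in tool")
w,o1=pickle.load(open("w1.pkl","rb"))
print(proj(w,[.488,-.045,.058]))
# scene check of rest/foot consistency
d0=pickle.load(open("ims0.pkl","rb"))["scene"]
print(proj(d0,[[*rest,.055],[.4936,-.0455,.058]]))
E
```

```text
head [0.58555031 0.18088557] [np.float64(0.01485954428766075), np.float64(0.014001951991333974), np.float64(0.013863686941449686), np.float64(0.014254252092474553)] dot [0.58632253 0.18039983 0.089     ]
-14.005172838858615
78.54097860988915
164.91546020619782
-105.51788037941314
rest [0.58600156 0.18078115]
collar [0.58516282 0.18065923 0.059     ]
[-1.69676805e-03  4.15839283e-03  1.22340949e-06] bias foot in tool
[-1.23359676e-03  4.16053509e-03  1.10932877e-06] bias foot in tool
[[314.41679145 148.97391028]]
[[185.39081752 313.55821599]
 [360.71439313 294.43226083]]
```

Emit:
drive_tool(
  rows=[
    [[-0.0013, 0.0042, 0], 0],
    [[0, 0, 0.005], -0.125],
    [[0, 0, 0.01], -0.12],
    [[0, 0, 0.01], 0],
    [[0, 0, 0.01], 0],
    [[0, 0, 0.01], 0],
    [[0, 0, 0.01], 0],
    [[0, 0, 0.005], 0],
    [[0, 0, 0.003], 0],
    [[0, 0, 0], 0],
  ],
)

```text
t: 4.75
tool_pos: [0.5857, 0.1808, 0.1365]
tool_rot: [0.036, -3.141, 0.0]
contact_force: [-0.3, 0.1, 0.3]
opening: 0.0854
grip_force: 0.0
```

Emit:
drive_tool(
  rows=[
    [[0, 0, 0], 0],
    [[0, 0, 0], 0],
  ],
)

```text
t: 4.95
tool_pos: [0.5862, 0.1808, 0.1376]
tool_rot: [-0.036, 3.14, 0.0]
contact_force: [-0.5, -0.1, -0.0]
opening: 0.0855
grip_force: 0.0
```

```bash
python3 - <<'E'
from h import *
d,o,R=delta([.5858,.1807,.136]);print(d,o["tool_pos"],R[:,1],o["q"],o["contact_force"])
E
```

```text
[ 0.00040516 -0.00013298  0.00156381] [0.58620018 0.18084205 0.1375643 ] [-2.31371127e-02  9.99732291e-01  1.40226201e-04] [ 1.77998742e-01  1.80588047e-01  1.76626527e+00 -4.17157317e-05
  1.19358177e+00 -1.41592134e+00] [-0.45271103 -0.07370261 -0.01556328]
```

Emit:
drive_tool(
  rows=[
    [[0, 0, 0], 0],
    [[0, 0, 0], 0],
    [[0, 0, 0], 0],
    [[0, 0, 0], 0],
    [[0, 0, 0], 0],
    [[0, 0, 0], 0],
    [[0, 0, 0], 0],
    [[0, 0, 0], 0],
  ],
  jaw=1,
  grip_force=60,
)

```text
t: 5.75
tool_pos: [0.586, 0.1808, 0.1371]
tool_rot: [-0.036, 3.141, 0.0]
contact_force: [0.7, -0.1, 1.7]
opening: 0.0147
grip_force: 59.8
```

Emit:
drive_tool(
  rows=[
    [[0, 0, 0], 0],
    [[0, 0, 0], 0],
    [[0, 0, -0.002], 0],
    [[0, 0, -0.004], 0],
    [[0, 0, -0.008], 0],
    [[0, 0, -0.012], 0],
    [[0, 0, -0.014], 0],
    [[0, 0, -0.02], 0],
    [[0, 0, -0.02], 0],
    [[0, 0, -0.02], 0],
  ],
)

```text
t: 6.75
tool_pos: [0.586, 0.1808, 0.2393]
tool_rot: [-0.036, 3.14, 0.0]
contact_force: [0.0, -0.5, -2.0]
opening: 0.015
grip_force: 59.4
```

```bash
python3 - <<'E'
from h import *
d,o,R=delta([.4925,-.0455,.23]);print(d,o["tool_pos"],R[:,0],R[:,1],o["contact_force"],o["opening"],o["grip_force"])
E
```

```text
[ 0.09877589 -0.22410003  0.00906179] [0.58603389 0.18082947 0.23927358] [-0.99972942 -0.02320893 -0.00155757] [-2.32093617e-02  9.99730593e-01  2.58633927e-04] [ 0.04094474 -0.52134502 -2.00529208] 0.015036139281076178 59.39582884311676
```

Emit:
drive_tool(
  rows=[
    [[0.01, -0.022, 0], 0],
    [[0.01, -0.022, 0], 0],
    [[0.01, -0.022, 0], 0],
    [[0.01, -0.022, 0], 0],
    [[0.01, -0.022, 0], 0],
    [[0.01, -0.022, 0], 0],
    [[0.01, -0.022, 0], 0],
    [[0.01, -0.022, 0], 0],
    [[0.01, -0.022, 0], 0],
    [[0.0107, -0.0212, 0], 0],
  ],
)

```text
t: 7.75
tool_pos: [0.4901, -0.0416, 0.2385]
tool_rot: [-0.036, 3.139, -0.001]
contact_force: [0.6, -1.1, -0.4]
opening: 0.0149
grip_force: 59.4
```

Emit:
drive_tool(
  rows=[
    [[0, 0, 0.01], 0],
    [[0, 0, 0.01], 0],
    [[0, 0, 0.01], 0],
    [[0, 0, 0.007], 0],
    [[0, 0, 0], 0],
    [[0, 0, 0], 0],
    [[0, 0, 0], 0],
  ],
)

```text
t: 8.45
tool_pos: [0.4906, -0.0405, 0.2003]
tool_rot: [-0.037, 3.141, -0.0]
contact_force: [0.0, -0.4, -0.9]
opening: 0.0148
grip_force: 59.4
```

```bash
python3 - <<'E'
from h import *
import pickle
I={n:vision.get_image(n) for n in("scene","side","wrist")};o=ctrl.get_obs();pickle.dump((I,o),open("w3.pkl","wb"))
print(o["tool_pos"],o["tool_rot"],o["contact_force"])
out=[]
for n in I:
    d=I[n];u,v=proj(d,[.4935,-.0452,.062])[0];s={"scene":45,"side":45,"wrist":75}[n]
    x0,y0=int(u-s),int(np.clip(v-s,0,480-2*s));print(n,u,v,x0,y0)
    out.append(cv2.resize(d["image"][y0:y0+2*s,x0:x0+2*s],(266,266),interpolation=2))
cv2.imwrite("pics/w3.png",cv2.resize(np.hstack(out),None,fx=1,fy=1))
E
```

```text
[ 0.4905491  -0.04070216  0.20041714] [-3.66552326e-02  3.14048911e+00 -3.62413747e-04] [-0.81845347 -0.48132081 -1.06516659]
scene 360.7768984173173 292.85015556379494 315 247
side 355.3099900903343 246.77038349712797 310 201
wrist 309.4965270244015 266.1267446244577 234 191
```

View pics/w3.png

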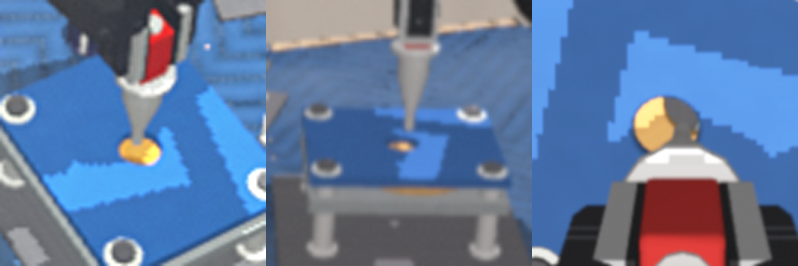

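The pin hangs straight, its tip about 10 mm above the hole. In the scene crop the tip is near (137,143) and the hole near (140,151). In the wrist crop the tip is near (690,133) and the hole near (666,128). I enlarge these to measure the tip against the lens.

```bash
python3 - <<'E'
from h import *
import pickle
I,o=pickle.load(open("w3.pkl","rb"))
def c(n,x,y,s): return cv2.resize(I[n]["image"][y:y+s,x:x+s],(400,400),interpolation=cv2.INTER_CUBIC)
cv2.imwrite("pics/w4.png",np.hstack([c("wrist",280,235,60),c("scene",342,270,40)]))
# predicted pixels
hc=np.array([.4935,-.0452]);dc=hc+[-.0065,.0094];tip=o["tool_pos"]-[0,0,.132]
for n,x,y,s in(("wrist",280,235,60),("scene",342,270,40)):
    P=proj(I[n],[[*hc,.058],[*dc,.051],tip]);print(n,np.round((P-[x,y])*400/s))
E
```

```text
wrist [[198. 192.]
 [317.  92.]
 [255. 198.]]
scene [[186. 246.]
 [151. 334.]
 [175. 228.]]
```

View pics/w4.png

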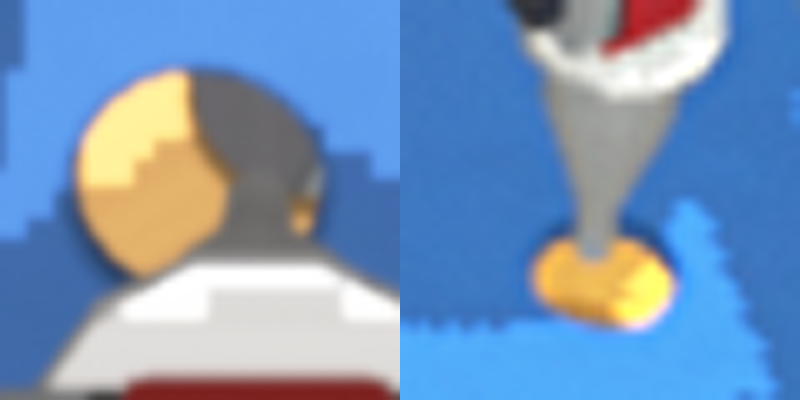

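Both views agree with prediction within about 1 mm, so the tip is over the lens. I lower the grip to 40 N, so the pin would slip before it pressed too hard, and feel down slowly.

Emit:
drive_tool(
  rows=[
    [[0, -0.0003, 0.003], 0],
    [[0, 0, 0.003], 0],
    [[0, 0, 0.003], 0],
    [[0, 0, 0.002], 0],
    [[0, 0, 0.001], 0],
    [[0, 0, 0.001], 0],
    [[0, 0, 0.001], 0],
    [[0, 0, 0], 0],
    [[0, 0, 0], 0],
  ],
  grip_force=40,
)

```text
t: 9.5
tool_pos: [0.4903, -0.041, 0.186]
tool_rot: [-0.036, 3.141, -0.0]
contact_force: [0.4, 0.2, -1.8]
opening: 0.015
grip_force: 59.4
```

Emit:
drive_tool(
  rows=[
    [[0, 0, 0.001], 0],
    [[0, 0, 0.001], 0],
    [[0, 0, 0.001], 0],
    [[0, 0, 0], 0],
    [[0, 0, 0], 0],
  ],
)

```text
t: 10.0
tool_pos: [0.4902, -0.041, 0.1828]
tool_rot: [0.036, -3.141, -0.0]
contact_force: [0.5, 1.0, -0.6]
opening: 0.015
grip_force: 59.4
```

Emit:
drive_tool(
  rows=[
    [[0, 0, 0.001], 0],
    [[0, 0, 0.001], 0],
    [[0, 0, 0], 0],
    [[0, 0, 0], 0],
  ],
  jaw=1,
  grip_force=40,
)

```text
t: 10.4
tool_pos: [0.4902, -0.041, 0.1808]
tool_rot: [0.036, -3.141, -0.0]
contact_force: [0.3, -0.0, -0.6]
opening: 0.0148
grip_force: 59.4
```

Emit:
drive_tool(
  rows=[
    [[0, 0, 0.001], 0],
    [[0, 0, 0.001], 0],
    [[0, 0, 0], 0],
    [[0, 0, 0], 0],
  ],
)

```text
t: 10.8
tool_pos: [0.4902, -0.041, 0.1789]
tool_rot: [0.036, -3.141, -0.0]
contact_force: [0.9, 0.4, -1.0]
opening: 0.0145
grip_force: 59.4
```

No contact force at 11 mm below the plate, so the nose is in the disc's hole. Next I drag it toward the axis.

Emit:
drive_tool(
  rows=[
    [[0, 0, 0.001], 0],
    [[-0.0004, -0.0005, 0], 0],
    [[-0.0004, -0.0005, 0], 0],
    [[-0.0004, -0.0005, 0], 0],
    [[-0.0004, -0.0006, 0], 0],
    [[0, 0, 0], 0],
  ],
)

```text
t: 11.4
tool_pos: [0.4917, -0.0428, 0.1778]
tool_rot: [0.036, -3.141, -0.002]
contact_force: [-1.3, 1.8, 0.2]
opening: 0.0146
grip_force: 59.5
```

Emit:
drive_tool(
  rows=[
    [[-0.0004, -0.0005, 0], 0],
    [[-0.0004, -0.0005, 0], 0],
    [[-0.0004, -0.0005, 0], 0],
    [[-0.0004, -0.0006, 0], 0],
    [[0, 0, 0], 0],
    [[0, 0, 0], 0],
  ],
)

```text
t: 12.0
tool_pos: [0.4934, -0.0451, 0.1778]
tool_rot: [0.036, -3.141, -0.0]
contact_force: [-2.5, 3.5, -0.0]
opening: 0.0147
grip_force: 59.6
```

The 4.3 N of drag matches the disc's friction, so the pin is pulling the disc. I descend on the axis.

Emit:
drive_tool(
  rows=[
    [[0, 0, 0.001], 0],
    [[0, 0, 0.001], 0],
    [[0, 0, 0.001], 0],
    [[0, 0, 0.001], 0],
    [[0, 0, 0.001], 0],
    [[0, 0, 0.001], 0],
    [[0, 0, 0], 0],
  ],
)

```text
t: 12.7
tool_pos: [0.4935, -0.0451, 0.1717]
tool_rot: [0.036, -3.141, 0.0]
contact_force: [-1.7, 2.2, 0.2]
opening: 0.0149
grip_force: 59.6
```

Emit:
drive_tool(
  rows=[
    [[0, 0, 0.001], 0],
    [[0, 0, 0.001], 0],
    [[0, 0, 0.001], 0],
    [[0, 0, 0.001], 0],
    [[0, 0, 0.001], 0],
    [[0, 0, 0.001], 0],
    [[0, 0, 0], 0],
  ],
)

```text
t: 13.4
tool_pos: [0.4935, -0.0451, 0.1657]
tool_rot: [-0.036, 3.141, 0.0]
contact_force: [-1.9, 3.3, 0.6]
opening: 0.015
grip_force: 59.8
```

Emit:
drive_tool(
  rows=[
    [[0, 0, 0.001], 0],
    [[0, 0, 0.001], 0],
    [[0, 0, 0.001], 0],
    [[0, 0, 0.001], 0],
    [[0, 0, 0.001], 0],
    [[0, 0, 0], 0],
  ],
)

```text
t: 14.0
tool_pos: [0.4934, -0.0451, 0.1606]
tool_rot: [0.036, -3.141, -0.0]
contact_force: [-0.6, 2.6, 1.4]
opening: 0.0148
grip_force: 59.8
```

Emit:
drive_tool(
  rows=[
    [[0, 0, 0.001], 0],
    [[0, 0, 0.001], 0],
    [[0, 0, 0.001], 0],
    [[0, 0, 0], 0],
    [[0, 0, 0], 0],
  ],
)

```text
t: 14.5
tool_pos: [0.4935, -0.0451, 0.1577]
tool_rot: [0.036, -3.141, -0.0]
contact_force: [-1.7, 2.8, 1.3]
opening: 0.015
grip_force: 59.8
```

Emit:
drive_tool(
  rows=[
    [[0, 0, 0.0005], 0],
    [[0, 0, 0.0005], 0],
    [[0, 0, 0.0005], 0],
    [[0, 0, 0.0005], 0],
    [[0, 0, 0], 0],
  ],
)

```text
t: 15.0
tool_pos: [0.4936, -0.0451, 0.1558]
tool_rot: [-0.036, 3.141, 0.0]
contact_force: [-1.7, 2.5, 1.7]
opening: 0.0147
grip_force: 59.9
```

Emit:
drive_tool(
  rows=[
    [[0, 0, 0.0005], 0],
    [[0, 0, 0.0005], 0],
    [[0, 0, 0.0005], 0],
    [[0, 0, 0.0005], 0],
    [[0, 0, 0], 0],
  ],
)

```text
t: 15.5
tool_pos: [0.4935, -0.0451, 0.1538]
tool_rot: [0.036, -3.141, -0.0]
contact_force: [-1.7, 3.6, 1.5]
opening: 0.0151
grip_force: 59.9
```

Emit:
drive_tool(
  rows=[
    [[0, 0, 0.0005], 0],
    [[0, 0, 0.0005], 0],
    [[0, 0, 0.0005], 0],
    [[0, 0, 0.0005], 0],
    [[0, 0, 0.0005], 0],
    [[0, 0, 0.0005], 0],
    [[0, 0, 0], 0],
  ],
)

```text
t: 16.2
tool_pos: [0.4935, -0.0451, 0.1508]
tool_rot: [-0.036, 3.141, 0.0]
contact_force: [-3.1, 1.9, 1.9]
opening: 0.015
grip_force: 59.9
```

Emit:
drive_tool(
  rows=[
    [[0, 0, 0.0005], 0],
    [[0, 0, 0.0005], 0],
    [[0, 0, 0.0005], 0],
    [[0, 0, 0.0005], 0],
    [[0, 0, 0.0005], 0],
    [[0, 0, 0.0005], 0],
    [[0, 0, 0], 0],
  ],
)

```text
t: 16.9
tool_pos: [0.4934, -0.0451, 0.1475]
tool_rot: [0.036, -3.141, -0.0]
contact_force: [-0.6, 2.8, 0.2]
opening: 0.0144
grip_force: 59.8
```

Emit:
drive_tool(
  rows=[
    [[0, 0, 0.0005], 0],
    [[0, 0, 0.0005], 0],
    [[0, 0, 0.0005], 0],
    [[0, 0, 0.0005], 0],
    [[0, 0, 0.0005], 0],
    [[0, 0, 0.0005], 0],
    [[0, 0, 0], 0],
  ],
)

```text
t: 17.6
tool_pos: [0.4935, -0.0451, 0.1448]
tool_rot: [0.036, -3.141, 0.0]
contact_force: [-2.2, 3.7, 0.9]
opening: 0.0147
grip_force: 59.8
```

Emit:
drive_tool(
  rows=[
    [[0, 0, 0.0005], 0],
    [[0, 0, 0.0005], 0],
    [[0, 0, 0.0005], 0],
    [[0, 0, 0.0005], 0],
    [[0, 0, 0], 0],
    [[0, 0, 0], 0],
  ],
)

```text
t: 18.2
tool_pos: [0.4935, -0.0451, 0.1428]
tool_rot: [-0.036, 3.141, 0.0]
contact_force: [-1.9, 3.4, 0.9]
opening: 0.0144
grip_force: 59.7
```

Emit:
drive_tool(
  rows=[
    [[0, 0, 0.0005], 0],
    [[0, 0, 0.0005], 0],
    [[0, 0, 0.0005], 0],
    [[0, 0, 0.0003], 0],
    [[0, 0, 0], 0],
  ],
)

```text
t: 18.7
tool_pos: [0.4935, -0.0451, 0.141]
tool_rot: [-0.036, 3.141, -0.0]
contact_force: [-2.1, 3.7, 0.3]
opening: 0.0149
grip_force: 59.7
```

Emit:
drive_tool(
  rows=[
    [[0, 0, 0.0003], 0],
    [[0, 0, 0.0002], 0],
    [[0, 0, 0], 0],
  ],
)

```text
t: 19.0
tool_pos: [0.4935, -0.0451, 0.1406]
tool_rot: [0.036, -3.141, 0.0]
contact_force: [-2.1, 3.8, 0.5]
opening: 0.0148
grip_force: 59.7
```

Emit:
drive_tool(
  rows=[
    [[0, 0, 0.0003], 0],
    [[0, 0, 0.0002], 0],
    [[0, 0, 0], 0],
  ],
)

```text
t: 19.3
tool_pos: [0.4935, -0.0451, 0.1401]
tool_rot: [0.036, -3.141, 0.0]
contact_force: [-1.9, 3.0, 0.7]
opening: 0.0148
grip_force: 59.8
```

Emit:
drive_tool(
  rows=[
    [[0, 0, 0.0003], 0],
    [[0, 0, 0], 0],
  ],
)

```text
t: 19.5
tool_pos: [0.4936, -0.0451, 0.1401]
tool_rot: [0.036, -3.141, 0.0]
contact_force: [-3.5, 3.2, 3.4]
opening: 0.0149
grip_force: 60.1
```

The collar has touched: z stopped and Fz is rising. I press a little more, release, retreat and look.

Emit:
drive_tool(
  rows=[
    [[0, 0, 0.0004], 0],
    [[0, 0, 0], 0],
  ],
)

```text
t: 19.7
tool_pos: [0.4936, -0.0451, 0.1401]
tool_rot: [0.037, -3.141, -0.0]
contact_force: [-5.1, 3.9, 6.2]
opening: 0.0147
grip_force: 60.5
```

Emit:
drive_tool(
  rows=[
    [[0, 0, 0], 0],
    [[0, 0, 0], 0],
    [[0, 0, 0], 0],
    [[0, 0, 0], 0],
    [[0, 0, 0], 0],
    [[0, 0, 0], 0],
  ],
  jaw=0,
)

```text
t: 20.3
tool_pos: [0.4936, -0.0452, 0.1394]
tool_rot: [-0.036, 3.141, -0.0]
contact_force: [1.2, -0.7, 0.2]
opening: 0.0853
grip_force: 0.0
```

Emit:
drive_tool(
  rows=[
    [[0, 0, -0.005], 0],
    [[0, 0, -0.015], 0],
    [[0, 0, -0.02], 0],
    [[0, 0, -0.02], 0],
    [[0, 0, -0.02], 0],
    [[0, 0, -0.02], 0],
    [[0, 0, 0], 0],
    [[0, 0, 0], 0],
  ],
)

```text
t: 21.1
tool_pos: [0.4938, -0.0452, 0.2403]
tool_rot: [-0.036, 3.14, -0.001]
contact_force: [0.9, -0.2, -0.9]
opening: 0.0852
grip_force: 0.0
```

```bash
python3 - <<'E'
from h import *
I={n:vision.get_image(n) for n in("side","wrist")};out=[]
for n,s in(("side",45),("wrist",75)):
    d=I[n];u,v=proj(d,[.4935,-.0452,.07])[0];x0,y0=int(np.clip(u-s,0,640-2*s)),int(np.clip(v-s,0,480-2*s));print(n,x0,y0)
    out.append(cv2.resize(d["image"][y0:y0+2*s,x0:x0+2*s],(400,400),interpolation=2))
cv2.imwrite("pics/w5.png",np.hstack(out))
E
```

```text
side 310 197
wrist 242 171
```

View pics/w5.png

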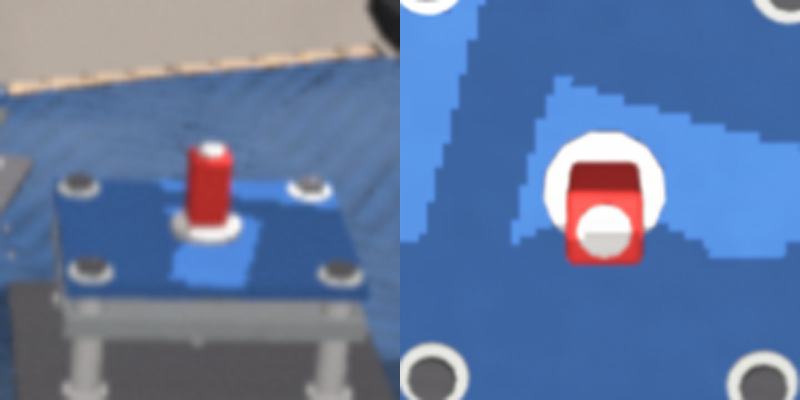

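The pin stands upright with its collar flush on the blue plate, at crop (207,225) in the side view and (605,185) in the wrist view. The gripper is clear, so I hand in.

```bash
python3 -c "
from station import ctrl
print(ctrl.finish_job())"
```

```text
the job is handed in; nothing more can be done
None
```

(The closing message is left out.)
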